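# Turntable calibration of compass modules

## Robot

A 6-joint arm with a two-finger parallel gripper is mounted at the origin on the work surface. World frame = base frame: x ahead of the robot, y to its left, z up, the work surface at z = 0. Lengths are in m, angles in rad, forces in N, time in s.
With the tool pointing down it reaches from about 0.275 to 0.825 m from the base axis. Payload 4.9 kg.
Tool frame: the origin (TCP) lies midway between the tips of the shut fingers; the grasp point (between the pads) lies 19 mm behind it (bot.grip_depth is the distance from the TCP to the grasp point, in m); y points along the fingers, x is the direction in which the jaws open and shut, and the axes are right-handed (so a half turn about y gives the same grasp; the last joint's range is limited). The gripper opens to 85 mm and grips with 20 to 120 N. Pads are 22 mm wide; open, the fingers measure 114 mm over their backs; the gripper's body (76 mm by 85 mm) begins 54 mm behind the grasp point. The pads swing forward as they close: fully open they stand 13 mm farther back than shut.
Start: joints at [-1.257, 0.326, -0.193, 1.052, 0, 1.437], TCP at [0.238, -0.496, 0.231] pointing down, gripper open.
Joint ranges: [-2.65, 2.65], [-0.97, 1.79], [-1.3, 1.35], [-1.93, 2.1], [-1.47, 1.37], [-3.14, 3.14]. Speed limits (rad/s): [2.57, 2.57, 3.14, 3.14, 3.14, 3.14].

## Interface

Orientations are given as a unit quaternion [w, x, y, z].
In Python, from cell import bot gives the robot as it stands. Calls block until the motion is done:
- bot.move_pose(position, orientation): joint-space move of the TCP to a pose.
- bot.move_linear(position, speed=0.15, rotation=None, until_force=None): straight line of the TCP; rotation=None keeps the orientation; speed is the mean speed in m/s. With until_force (N) it stops when the force on the tool has changed by that much, and returns True; else False.
- bot.goto_joints(angles): joint-space move.
- bot.set_gripper(opening, grasp_force=None): opening from 0.0 (shut) to 1.0 (fully open); grasp_force is the grip in N (None keeps the last); returns when the fingers have stopped.
- bot.wait(seconds).
- bot.solve_ik(position, orientation): joint angles nearest the present ones, or None.
- bot.camera(name): name is "scene" or "side" or "wrist"; returns the picture (480x640x3 uint8, red, green, blue); there is no depth.
- bot.calibration(name): a dict with "mtx" (3x3 intrinsics, pixels), "extrinsics" (4x4, takes a point from world to camera coordinates); the wrist camera has in their place "hand_eye" (4x4, takes a point from camera to tool coordinates, whose origin is the TCP and whose axes are the tool frame's). Camera axes: x right, y down, z forward; pixel columns grow to the right and rows downward; lengths in m; the calibration is good to about 2 mm. A picture is of the moment at which its call begins: read the wrist's pose just before it. calibration takes no time and is no camera call.
A pose or a line that the arm cannot do raises bot.PlanningError and nothing moves.
- bot.close_job(): hands the job in, once; it reports no verdict.
Trained networks look in the newest picture that a camera, given by its name, has taken for a name from the list of things; names that differ only in an ending like _2 or _b are one class to them, and where a whole thing is asked for, a point or a joint stands for the part that bears it (a point fixed in the world has none). Each returns a list of dicts, best first, with "confidence" (0 to 1); they miss things now and then, are a little off and sometimes report something else, mostly with a low value. They report only what shows in the picture. A call takes as long as a camera call. They do not tell look-alikes from the thing itself.
- bot.search_frame(camera, thing): "bbox" ([left, top, width, height] in pixels, round what is visible of it).
Readings, each from a call of its own:
- bot.read_clock(): time.
- bot.read_joint_positions(): joint angles.
- bot.read_joint_vel(): joint speeds.
- bot.read_joint_efforts(): joint torques, N m.
- bot.read_position(): TCP position.
- bot.read_tool_rot(): TCP orientation.
- bot.read_ft_force(): force on the tool from outside, world axes, zero at the start.
- bot.read_moment(): the same for the moment, N m.
- bot.read_gripper_width(): opening from 0.0 (shut) to 1.0 (fully open).
Only numpy, scipy, OpenCV 4.12 (cv2) and the standard library are available. Lean on these libraries where they do the work, as an engineer would, in place of code of your own. Each camera call takes 0.05 s, during which the arm holds its last target. There are 200 camera calls.

## Task

Calibrate the batch of compass modules on the hand-turned table: with the table wound back clockwise to its zero stop, every module must be lying flat on a tilted cradle of its own, square to it and with its lower long side against the lip; then turn the table by its crank knob one full turn anticlockwise to the other stop with the modules staying in their cradles. Afterwards pack each module flat into a pocket of its own in the packing tray, and leave the other things on the bench where they are.

Things in the scene. Friction and masses are not known exactly. Their poses are not given: they have to be found in the camera images.
- module0: compass module (2 to 4 are present, interchangeable): black block 48 x 32 x 18 mm (x, y, z), 60 g, green patch and cream strip on its top. Origin at the block's centre; x along the length, y along the width, z out of the top. Starts flat on a pink foam sheet 4 mm thick, at any yaw. Either face may be up in a cradle or pocket.
- module1: compass module (2 to 4 are present, interchangeable): black block 48 x 32 x 18 mm (x, y, z), 60 g, green patch and cream strip on its top. Origin at the block's centre; x along the length, y along the width, z out of the top. Starts flat on a pink foam sheet 4 mm thick, at any yaw. Either face may be up in a cradle or pocket.
- module2: compass module (2 to 4 are present, interchangeable): black block 48 x 32 x 18 mm (x, y, z), 60 g, green patch and cream strip on its top. Origin at the block's centre; x along the length, y along the width, z out of the top. Starts flat on a pink foam sheet 4 mm thick, at any yaw. Either face may be up in a cradle or pocket.
- module3: compass module (2 to 4 are present, interchangeable): black block 48 x 32 x 18 mm (x, y, z), 60 g, green patch and cream strip on its top. Origin at the block's centre; x along the length, y along the width, z out of the top. Starts flat on a pink foam sheet 4 mm thick, at any yaw. Either face may be up in a cradle or pocket.
- cradle0 (a point): where the centre of a module lying in one of the 4 white cradles on the disc belongs, 9 mm out of the cradle's face; x points down the slope (inwards), y across it (level, along the module's 48 mm length), z out of the face. Cradle: plate 34 mm down the slope, 26 mm wide, on a post, 62 mm from the axis, 42 mm above the disc, sloping 20 deg down inwards; lip 6 mm high at x = 16 to 20 mm.
- cradle1 (a point): where the centre of a module lying in one of the 4 white cradles on the disc belongs, 9 mm out of the cradle's face; x points down the slope (inwards), y across it (level, along the module's 48 mm length), z out of the face. Cradle: plate 34 mm down the slope, 26 mm wide, on a post, 62 mm from the axis, 42 mm above the disc, sloping 20 deg down inwards; lip 6 mm high at x = 16 to 20 mm.
- cradle2 (a point): where the centre of a module lying in one of the 4 white cradles on the disc belongs, 9 mm out of the cradle's face; x points down the slope (inwards), y across it (level, along the module's 48 mm length), z out of the face. Cradle: plate 34 mm down the slope, 26 mm wide, on a post, 62 mm from the axis, 42 mm above the disc, sloping 20 deg down inwards; lip 6 mm high at x = 16 to 20 mm.
- cradle3 (a point): where the centre of a module lying in one of the 4 white cradles on the disc belongs, 9 mm out of the cradle's face; x points down the slope (inwards), y across it (level, along the module's 48 mm length), z out of the face. Cradle: plate 34 mm down the slope, 26 mm wide, on a post, 62 mm from the axis, 42 mm above the disc, sloping 20 deg down inwards; lip 6 mm high at x = 16 to 20 mm.
- dial (a joint): angle of the turntable disc, rad: 0 at the zero stop, growing anticlockwise seen from above, to the other stop one full turn on (6.30). Stiff bearing (0.12 N m): it stays where it is left. It starts somewhere between 0.6 and 1.8.
- dial_axis (a point): centre of the upper face of the turntable's dark disc (250 mm across, 12 mm thick, its upper face 45 mm above the bench), on the vertical turning axis; its frame turns with the disc
- knob_top (a point): centre of the top end of the aluminium crank knob, 106 mm from the axis, midway between two cradles: an upright round grip 22 mm across that spins freely on its pin; its grip part spans from 5 to 52 mm above the disc
- tray: loose grey packing tray, 78 x 212 mm (x, y), 11 mm high, 350 g, with four pockets in a row along y. Origin at the centre of its underside, z up.
- pocket0 (a point): where the centre of a module packed in this pocket of the tray belongs, 13 mm above the tray's underside, same axes as the tray. Pocket 54 mm (x) by 38 mm (y), 7 mm deep, pitch 50 mm; walls between pockets 12 mm. A packed module has its length along x and stands 11 mm above the walls.
- pocket1 (a point): where the centre of a module packed in this pocket of the tray belongs, 13 mm above the tray's underside, same axes as the tray. Pocket 54 mm (x) by 38 mm (y), 7 mm deep, pitch 50 mm; walls between pockets 12 mm. A packed module has its length along x and stands 11 mm above the walls.
- pocket2 (a point): where the centre of a module packed in this pocket of the tray belongs, 13 mm above the tray's underside, same axes as the tray. Pocket 54 mm (x) by 38 mm (y), 7 mm deep, pitch 50 mm; walls between pockets 12 mm. A packed module has its length along x and stands 11 mm above the walls.
- pocket3 (a point): where the centre of a module packed in this pocket of the tray belongs, 13 mm above the tray's underside, same axes as the tray. Pocket 54 mm (x) by 38 mm (y), 7 mm deep, pitch 50 mm; walls between pockets 12 mm. A packed module has its length along x and stands 11 mm above the walls.
- driver: bystander: screwdriver, 170 mm, lying near the robot
- tweezers: bystander: steel tweezers, 130 mm, lying flat
- flux: bystander: small white bottle, 38 mm across, 75 mm tall
- reel: bystander: solder reel, 64 mm across, 40 mm tall
- meter: bystander: yellow multimeter, 150 x 78 x 36 mm
- chipboard: bystander: small green circuit board, 24 x 18 x 4 mm, on the foam sheet
- pot: bystander: small blue cup, 60 mm across, 40 mm tall
Not all that is in view belongs to the job. Leave any orange or yellow look-alike of the module3 alone.

How it is judged:
By the outcome, as a careful person would: the job done as asked, in the order asked, and still so for the second after the job is handed in, with the robot touching nothing.
Of module0, module1, module2, module3 only 2 to 4 are there at a start; the rules pass over those that are not, and their reading is None.
At some moment in a run one of tray may be knocked a few centimetres aside while the robot is not near it.
Once in a run the grip may slacken for a moment while it holds something.
It also fails if it takes over 210 s, if anything falls off the work surface, if the arm or the gripper's body presses on something with over 40 N, if the wrist force passes 120 N, or if a joint passes its speed limit or range.

## Working session

There is one attempt and no reset: what is moved stays moved. The work goes in short steps, each a Python script; the robot and the scene stay as the last script left them, time stands still between calls to the robot, and variables do not carry over. Pictures are saved under pics/ and viewed, about 12 in all and at most 16, crops included, and the job is handed in when it is done.

```bash
ls; mkdir -p pics
python3 - <<'E'
from cell import bot
import cv2,numpy as np
for n in ["scene","side"]:
    im=bot.camera(n); cv2.imwrite(f"pics/{n}0.png",im[:,:,::-1])
    c=bot.calibration(n); print(n,c["mtx"].tolist(),np.round(c["extrinsics"],4).tolist())
    for t in ["module0","tray","knob_top","dial_axis","cradle0"]:
        print(t,[(np.round(d["bbox"]).astype(int).tolist(),round(d["confidence"],2)) for d in bot.search_frame(n,t)])
c=bot.calibration("wrist");print({k:np.round(v,4).tolist() for k,v in c.items()})
print(bot.read_clock(),bot.read_tool_rot(),bot.grip_depth)
E
```

```text
pics
scene [[619.9185122417349, 0.0, 326.68840406535804], [0.0, 619.9185122417349, 241.67703962190444], [0.0, 0.0, 1.0]] [[0.8449, 0.5349, -0.0073, -0.4692], [0.3263, -0.5261, -0.7853, -0.1263], [-0.4239, 0.6611, -0.6191, 1.6575], [0.0, 0.0, 0.0, 1.0]]
module0 [([192, 360, 33, 24], 0.94), ([144, 292, 28, 22], 0.91), ([113, 326, 21, 23], 0.88), ([199, 315, 26, 17], 0.85), ([196, 258, 14, 18], 0.78), ([231, 333, 26, 22], 0.59)]
tray [([344, 167, 56, 46], 0.92)]
knob_top [([284, 202, 109, 82], 0.83)]
dial_axis [([286, 206, 109, 78], 0.96)]
cradle0 [([282, 204, 111, 79], 0.93)]
side [[547.8930933670208, 0.0, 326.2372648799711], [0.0, 547.8930933670208, 243.2399773846768], [0.0, 0.0, 1.0]] [[0.766, -0.6428, -0.0055, -0.3948], [-0.3554, -0.4164, -0.8368, 0.2714], [0.5357, 0.6429, -0.5475, 0.9333], [0.0, 0.0, 0.0, 1.0]]
module0 [([287, 351, 33, 24], 0.8), ([387, 438, 41, 33], 0.73), ([343, 394, 31, 30], 0.68), ([470, 371, 13, 20], 0.44)]
tray [([202, 208, 76, 42], 0.95)]
knob_top [([276, 213, 113, 78], 0.64), ([203, 209, 76, 42], 0.64)]
dial_axis [([279, 211, 107, 82], 0.81)]
cradle0 [([279, 210, 110, 83], 0.92), ([204, 204, 72, 45], 0.48)]
{'mtx': [[339.958, 0.0, 320.3552], [0.0, 339.958, 239.7552], [0.0, 0.0, 1.0]], 'hand_eye': [[1.0, 0.0004, 0.0011, -0.0008], [-0.0009, -0.283, 0.9591, -0.144], [0.0007, -0.9591, -0.283, 0.0719], [0.0, 0.0, 0.0, 1.0]]}
0.6 [-0.59852083  0.59854469 -0.37650904  0.37650765] 0.0187
```

View pics.

View pics/scene0.png

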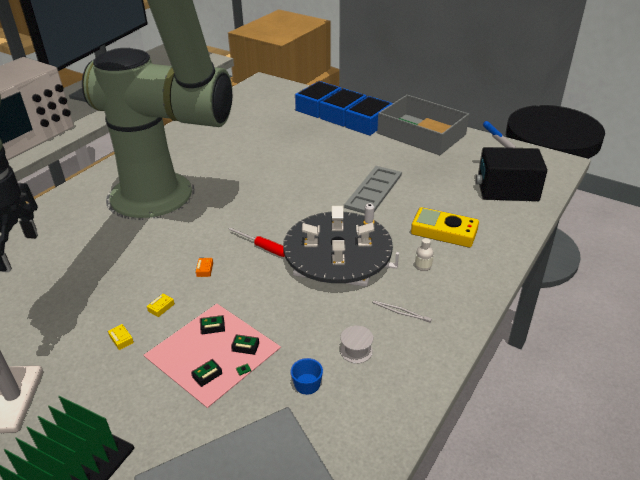

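View pics/side0.png

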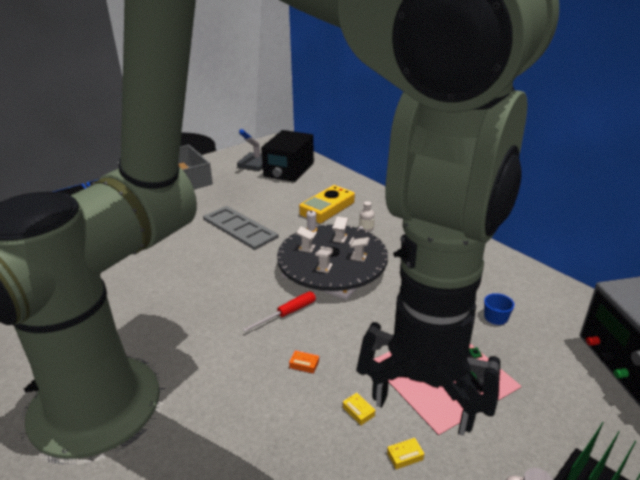

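```bash
cat > h.py <<'E'
from cell import bot
import cv2, numpy as np
from scipy.spatial.transform import Rotation as R
def q(M): 
    x,y,z,w=R.from_matrix(np.array(M)).as_quat(); return [w,x,y,z]
def frame(x,y):
    """tool rotation from jaw dir x and finger dir y"""
    y=np.array(y,float); y/=np.linalg.norm(y); x=np.array(x,float); x-=y*(x@y); x/=np.linalg.norm(x)
    return np.column_stack([x,y,np.cross(x,y)])
def down(th): return frame([np.cos(th),np.sin(th),0],[0,0,-1])
def cam(n):
    """K, camera->world R, camera position"""
    c=bot.calibration(n)
    if n=="wrist":
        w,x,y,z=bot.read_tool_rot(); T=np.eye(4); T[:3,:3]=R.from_quat([x,y,z,w]).as_matrix(); T[:3,3]=bot.read_position()
        E=T@np.array(c["hand_eye"])
    else: E=np.linalg.inv(np.array(c["extrinsics"]))
    return np.array(c["mtx"]),E[:3,:3],E[:3,3]
def snap(n,name=None):
    C=cam(n); im=bot.camera(n)
    if name: cv2.imwrite(f"pics/{name}.png",im[:,:,::-1])
    return C,im
def toplane(C,uv,z):
    K,Rm,p=C; uv=np.atleast_2d(uv).astype(float)
    d=np.c_[uv,np.ones(len(uv))]@np.linalg.inv(K).T@Rm.T
    return p+d*((z-p[2])/d[:,2])[:,None]
def proj(C,P):
    K,Rm,p=C; c=(np.atleast_2d(P)-p)@Rm@K.T
    return c[:,:2]/c[:,2:]
def yawof(M): return np.arctan2(M[1],M[0])
def wrap(a,m=np.pi): return (a+m)%(2*m)-m
E
python3 - <<'E'
from h import *
C=cam("scene"); S=cam("side")
np.set_printoptions(precision=3,suppress=True)
for n,uv,z in [("mods",[[212,324],[245,344],[206,373]],.022),("dial",[[338,245]],.045),("knobtop",[[369,206]],.097),("tray",[[373,189]],.01),("flux",[[425,268]],0),("reel",[[356,352]],.01),("pot",[[307,385]],.01),("driver",[[232,231],[285,252]],.01),("meter",[[445,230]],.03)]:
    print(n,toplane(C,uv,z)[:,:2].tolist())
print("dial side",toplane(S,[[332,256]],.045),"knob",toplane(S,[[312,213]],.097))
print([ (r,bot.solve_ik([0.5*np.cos(a),.5*np.sin(a),.2],q(down(r))) is not None) for a in [0] for r in np.arange(-3,3.1,.5)])
E
```

```text
mods [[0.46986778805989315, -0.29656176862244676], [0.5598509125437396, -0.3038455697628395], [0.5431389436891664, -0.3989465847118956]]
dial [[0.5670571489489156, 0.030173845981170455]]
knobtop [[0.5862021415469169, 0.1361890016776348]]
tray [[0.49830214205180523, 0.3209812113766488]]
flux [[0.750154769740168, 0.11120896477426023]]
reel [[0.7480956676879476, -0.19796378217193633]]
pot [[0.7118989783745503, -0.3149216967162797]]
driver [[0.29601350512002034, -0.021840621563448348], [0.45285924172159675, -0.019820498691900945]]
meter [[0.7436824806931657, 0.22926822292467564]]
dial side [[0.551 0.023 0.045]] knob [[0.581 0.129 0.097]]
[(np.float64(-3.0), True), (np.float64(-2.5), True), (np.float64(-2.0), True), (np.float64(-1.5), True), (np.float64(-1.0), True), (np.float64(-0.5), True), (np.float64(0.0), True), (np.float64(0.5), True), (np.float64(1.0), True), (np.float64(1.5), True), (np.float64(2.0), True), (np.float64(2.5), True), (np.float64(3.0), True)]
```

Run:
```python
from h import *
np.set_printoptions(precision=3,suppress=True)
w,x,y,z=bot.read_tool_rot(); M=R.from_quat([x,y,z,w]).as_matrix(); print(M.T)
c=np.array([.525,-.335]); 
for th in [yawof(M[:,0])]:
    zt=M[:,2][:2]; p=c-zt*(.072-.295*(.15+.144))
    print(th,p)
    t=bot.read_clock(); bot.move_pose([*p,.15],q(down(th))); print("dt",bot.read_clock()-t,bot.read_joint_positions())
C,im=snap("wrist","foam")
# black blobs on the foam
hsv=cv2.cvtColor(im,cv2.COLOR_RGB2HSV)
pink=((hsv[...,0]>165)|(hsv[...,0]<8))&(hsv[...,1]>40)&(hsv[...,2]>120)
hull=np.zeros(im.shape[:2],np.uint8); cs,_=cv2.findContours(pink.astype(np.uint8),0,2); k=max(cs,key=cv2.contourArea)
cv2.fillPoly(hull,[cv2.convexHull(k)],1)
blob=((hull>0)&~pink).astype(np.uint8); blob=cv2.morphologyEx(blob,cv2.MORPH_OPEN,np.ones((3,3)))
cs,_=cv2.findContours(blob,0,2)
for k in cs:
    if cv2.contourArea(k)<100: continue
    for zz in(.004,.022):
        P=toplane(C,k[:,0,:],zz)[:,:2]; r=cv2.minAreaRect((P*1e3).astype(np.float32)); print(cv2.boundingRect(k),zz,np.round(r[0],1),np.round(r[1],1),round(r[2],1))
t=bot.read_clock(); d=np.array([.56,.027]); a=0.6;
C=None
th=yawof(M[:,0])
th=th+np.arctan2(d[1],d[0])-np.arctan2(c[1],c[0]); zt=down(th)[:,2][:2]
p=d-zt*(.072-.295*(.25+.144-.06)); bot.move_pose([*p,.25],q(down(th))); print("dt",bot.read_clock()-t)
C,im=snap("wrist","dial"); print(bot.read_clock(),bot.read_joint_positions())
```

```text
[[ 0.433 -0.901  0.   ]
 [-0.    -0.    -1.   ]
 [ 0.901  0.433 -0.   ]]
-1.1230158971577138 [ 0.538 -0.329]
dt 1.3250000000000002 [-0.667  0.533 -0.084  0.953 -0.001  2.028]
(182, 269, 38, 43) 0.004 [ 434.3 -258.6] [49.3 11.4] 64.7
(182, 269, 38, 43) 0.022 [ 444.7 -261. ] [46.2 10.7] 64.7
(218, 250, 55, 64) 0.004 [ 458.2 -291. ] [56.2 39.8] 42.8
(218, 250, 55, 64) 0.022 [ 467.2 -291.4] [52.7 37.3] 42.8
(353, 227, 66, 63) 0.004 [ 534.  -395.7] [55.9 35.6] 74.3
(353, 227, 66, 63) 0.022 [ 538.2 -389.6] [52.5 33.4] 74.3
(347, 165, 33, 35) 0.004 [ 586.6 -345.9] [25.3 19.2] 60.4
(347, 165, 33, 35) 0.022 [ 587.5 -342.9] [23.7 18. ] 60.4
(274, 163, 43, 63) 0.004 [ 551.8 -297.8] [52.5 34.4] 21.2
(274, 163, 43, 63) 0.022 [ 554.9 -297.8] [49.2 32.3] 21.2
dt 1.4583
3.4833 [-0.043  0.362 -0.093  1.116 -0.     2.037]
```

```bash
python3 -c "
import cv2,numpy as np
a=cv2.imread('pics/foam.png');b=cv2.imread('pics/dial.png')
cv2.imwrite('pics/both.png',cv2.resize(np.vstack([a,b])[:, :],(384*4//3+0,768*1)) if 0 else np.hstack([cv2.resize(a,(400,300)),cv2.resize(b,(400,300))]))"
```

```text
(no output)
```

View pics/foam.png

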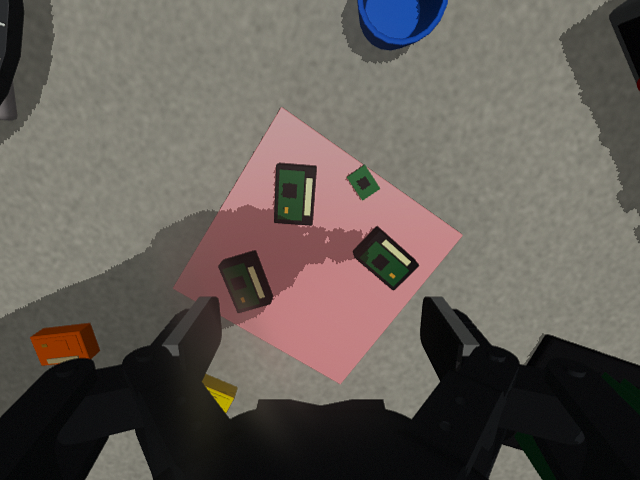

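View pics/dial.png

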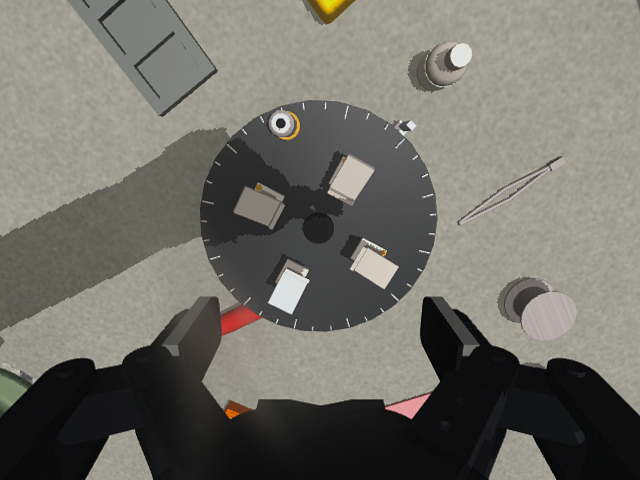

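```bash
cat >> h.py <<'E'
from scipy.optimize import minimize, least_squares
def fitbox(C,mask,x0,dims,zc):
    """fit (x,y,yaw) of an upright box to a mask by silhouette IoU"""
    G=np.array([[i,j,k] for i in(-1,1) for j in(-1,1) for k in(-1,1)])*np.array(dims)/2
    f=4
    def sil(p):
        c,s=np.cos(p[2]),np.sin(p[2]); P=G@np.array([[c,s,0],[-s,c,0],[0,0,1]])+[p[0],p[1],zc]
        m=np.zeros(mask.shape,np.uint8); cv2.fillConvexPoly(m,np.round(cv2.convexHull(proj(C,P).astype(np.float32))*16).astype(np.int32),255,cv2.LINE_AA,4); return m/255.
    cost=lambda v:-(lambda m:np.minimum(m,mask).sum()/np.maximum(m,mask).sum())(sil([v[0]/1e3,v[1]/1e3,v[2]/30]))
    best=None
    for dy in(0,.4,-.4):
        v0=np.array([x0[0]*1e3,x0[1]*1e3,(x0[2]+dy)*30]); r=minimize(cost,v0,method="Nelder-Mead",options=dict(initial_simplex=v0+np.vstack([np.zeros(3),np.eye(3)*5]),xatol=.05,fatol=1e-4))
        if best is None or r.fun<best.fun: best=r
    return best.x/[1e3,1e3,30],-best.fun
def mods_mask(im):
    f=im.astype(float)+1; pink=(f[...,0]/f[...,1]>1.2)
    cs,_=cv2.findContours(cv2.morphologyEx(pink.astype(np.uint8),2,np.ones((3,3))),0,2)
    hull=np.zeros(im.shape[:2],np.uint8); cv2.fillPoly(hull,[cv2.convexHull(max(cs,key=cv2.contourArea))],1)
    m=((hull>0)&~pink).astype(np.uint8); return cv2.morphologyEx(m,2,np.ones((3,3)))
E
python3 - <<'E'
from h import *
np.set_printoptions(precision=4,suppress=True)
im=cv2.imread("pics/foam.png")[:,:,::-1]
K,_,_=cam("scene"); c=bot.calibration("wrist"); H=np.array(c["hand_eye"])
zt=down(-1.1230158971577138)[:,2][:2]; p=np.array([.525,-.335])-zt*(.072-.295*(.15+.144))
T=np.eye(4);T[:3,:3]=down(-1.1230158971577138);T[:3,3]=[*p,.15];E=T@H;C=(np.array(c["mtx"]),E[:3,:3],E[:3,3])
m=mods_mask(im); n,l=cv2.connectedComponents(m)
for i in range(1,n):
    b=(l==i)
    if b.sum()<1200: continue
    v,u=np.nonzero(b); k=cv2.findContours(b.astype(np.uint8),0,2)[0][0]
    r=cv2.minAreaRect((toplane(C,k[:,0],.013)[:,:2]*1e3).astype(np.float32)); a=np.radians(r[2])+(np.pi/2 if r[1][0]<r[1][1] else 0)
    print(u.mean(),v.mean(),b.sum(),fitbox(C,b.astype(float),[r[0][0]/1e3,r[0][1]/1e3,a],[.048,.032,.018],.013))
# dial
C=cam("wrist"); im=cv2.imread("pics/dial.png")[:,:,::-1]; g=im.max(2)
d=cv2.morphologyEx(((g<85)).astype(np.uint8),cv2.MORPH_OPEN,np.ones((5,5))); d[300:]=0
pts=[]
c0=proj(C,[[.56,.025,.045]])[0]
for a in np.linspace(0,2*np.pi,180):   # outermost dark->bright transition near r=125mm
    rr=np.arange(.110,.140,.0005); P=np.c_[.561+rr*np.cos(a),.0265+rr*np.sin(a),0*rr+.045]; uv=proj(C,P)
    if uv[:,1].max()>295 : continue
    s=cv2.remap(cv2.GaussianBlur(im,(0,0),1).max(2).astype(np.float32),uv[:,0].astype(np.float32),uv[:,1].astype(np.float32),1)[:,0]
    gr=np.diff(s); k=gr.argmax()
    if gr[k]>4: pts.append(P[k,:2])
pts=np.array(pts)
r=least_squares(lambda v:np.hypot(*(pts-v[:2]).T)-v[2],[.56,.027,.125],loss="soft_l1",f_scale=.001)
print(len(pts),r.x,np.median(abs(r.fun)))
for uv in [[281,122],[283,121]]: print("knob",toplane(C,[uv],.097))
crop=im[95:160,240:330]; cv2.imwrite("pics/knobcrop.png",cv2.resize(crop,None,fx=6,fy=6)[:,:,::-1])
E
```

```text
293.96903589021815 195.0344827586207 1421 (array([ 0.5511, -0.299 ,  0.3519]), np.float64(0.5556739763839902))
387.341384863124 261.5378421900161 1242 (array([ 0.5347, -0.398 ,  1.1052]), np.float64(0.5294325392375275))
258.9451038575668 345.6557863501484 1348 (array([ 0.4123, -0.3157,  2.0729]), np.float64(0.3549257486588487))
120 [0.5624 0.0359 0.1244] 0.00027652923516058303
knob [[0.586 0.14  0.097]]
knob [[0.5878 0.1399 0.097 ]]
```

View pics/knobcrop.png

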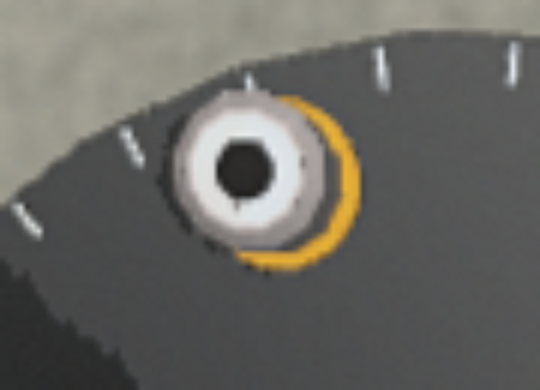

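```bash
python3 - <<'E'
s=open("h.py").read()
a=s.index("def mods_mask"); s=s[:a]+'''def mods_mask(im):
    f=im.astype(float)+1; pink=((f[...,0]/f[...,1]>1.15)&(f[...,0]>70)&(f[...,2]/f[...,1]>.9)).astype(np.uint8)
    cs,_=cv2.findContours(cv2.morphologyEx(pink,2,np.ones((3,3))),0,2)
    hull=np.zeros(im.shape[:2],np.uint8); cv2.fillPoly(hull,[cv2.convexHull(max(cs,key=cv2.contourArea))],1)
    m=cv2.morphologyEx(hull&(1-pink),2,np.ones((3,3)))
    out=[]
    for k in cv2.findContours(m,0,2)[0]:
        b=np.zeros_like(m); cv2.fillPoly(b,[k],1)
        if b.sum()>1200: out.append((k,b))
    return out
def find_mods(C,im):
    res=[]
    for k,b in mods_mask(im):
        r=cv2.minAreaRect((toplane(C,k[:,0],.013)[:,:2]*1e3).astype(np.float32)); a=np.radians(r[2])+(np.pi/2 if r[1][0]<r[1][1] else 0)
        p,iou=fitbox(C,b.astype(float),[r[0][0]/1e3,r[0][1]/1e3,a],[.048,.032,.018],.013); res.append((*p,iou))
    return np.array(res)
'''
open("h.py","w").write(s)
E
python3 - <<'E'
from h import *
np.set_printoptions(precision=4,suppress=True)
im=cv2.imread("pics/foam.png")[:,:,::-1]
c=bot.calibration("wrist"); H=np.array(c["hand_eye"]); th=-1.1230158971577138
zt=down(th)[:,2][:2]; p=np.array([.525,-.335])-zt*(.072-.295*(.15+.144))
T=np.eye(4);T[:3,:3]=down(th);T[:3,3]=[*p,.15];E=T@H;C=(np.array(c["mtx"]),E[:3,:3],E[:3,3])
r=find_mods(C,im); print(r, proj(C,np.c_[r[:,:2],0*r[:,0]+.013]))
# feasibility: crank circle and cradle grasps for all angles
D=np.array([.5624,.0359])
def ok(p,M): return bot.solve_ik(p,q(M)) is not None
for th in (-1.57,-.8,0,.8,1.57): print("crank",th,[int(ok([*(D+.106*np.array([np.cos(a),np.sin(a)])),.078],down(th))) for a in np.linspace(0,6.28,13)])
for sg in(1,-1):
  o=[]
  for a in np.arange(0,360,15):
    u=np.array([np.cos(np.radians(a)),np.sin(np.radians(a)),0]);t=np.array([-u[1],u[0],0])
    d=np.sin(np.radians(20))*u-np.cos(np.radians(20))*np.array([0,0,1])
    M=frame(sg*t,d); j=bot.solve_ik(np.array([*D,0])+.062*u+[0,0,.097]+d*.012-d*.06,q(M)); o.append((a,None if j is None else np.round(j[4:],1).tolist()))
  print(sg,o)
E
```

```text
[[ 0.4646 -0.2904  0.7032  0.8796]
 [ 0.5379 -0.3914  1.2557  0.9003]
 [ 0.5544 -0.297   0.3525  0.9073]] [[246.599  281.722 ]
 [385.161  258.1881]
 [294.9063 194.6734]]
crank -1.57 [1, 1, 1, 1, 1, 1, 1, 1, 1, 1, 1, 1, 1]
crank -0.8 [1, 1, 1, 1, 1, 1, 1, 1, 1, 1, 1, 1, 1]
crank 0 [1, 1, 1, 1, 1, 1, 1, 1, 1, 1, 1, 1, 1]
crank 0.8 [1, 1, 1, 1, 1, 1, 1, 1, 1, 1, 1, 1, 1]
crank 1.57 [1, 1, 1, 1, 1, 1, 1, 1, 1, 1, 1, 1, 1]
1 [(np.int64(0), [0.0, -0.1]), (np.int64(15), [0.1, -0.3]), (np.int64(30), [0.2, -0.6]), (np.int64(45), [0.3, -0.9]), (np.int64(60), [0.3, -1.2]), (np.int64(75), [0.3, -1.5]), (np.int64(90), [0.3, -1.8]), (np.int64(105), [0.3, -2.0]), (np.int64(120), [0.3, -2.3]), (np.int64(135), [0.2, -2.5]), (np.int64(150), [0.1, -2.7]), (np.int64(165), [0.1, -3.0]), (np.int64(180), [-0.0, 3.1]), (np.int64(195), [-0.1, 2.9]), (np.int64(210), [-0.2, 2.6]), (np.int64(225), [-0.2, 2.4]), (np.int64(240), [-0.3, 2.1]), (np.int64(255), [-0.3, 1.9]), (np.int64(270), [-0.3, 1.6]), (np.int64(285), [-0.3, 1.3]), (np.int64(300), [-0.3, 1.0]), (np.int64(315), [-0.2, 0.8]), (np.int64(330), [-0.2, 0.5]), (np.int64(345), [-0.1, 0.2])]
-1 [(np.int64(0), [0.0, 3.1]), (np.int64(15), [0.1, 2.8]), (np.int64(30), [0.2, 2.5]), (np.int64(45), [0.3, 2.2]), (np.int64(60), [0.3, 1.9]), (np.int64(75), [0.3, 1.7]), (np.int64(90), [0.3, 1.4]), (np.int64(105), [0.3, 1.1]), (np.int64(120), [0.3, 0.9]), (np.int64(135), [0.2, 0.6]), (np.int64(150), [0.1, 0.4]), (np.int64(165), [0.1, 0.2]), (np.int64(180), [-0.0, -0.1]), (np.int64(195), [-0.1, -0.3]), (np.int64(210), [-0.2, -0.5]), (np.int64(225), [-0.2, -0.7]), (np.int64(240), [-0.3, -1.0]), (np.int64(255), [-0.3, -1.3]), (np.int64(270), [-0.3, -1.5]), (np.int64(285), [-0.3, -1.8]), (np.int64(300), [-0.3, -2.1]), (np.int64(315), [-0.2, -2.4]), (np.int64(330), [-0.2, -2.7]), (np.int64(345), [-0.1, -2.9])]
```

```bash
cat >> h.py <<'E'
D=np.array([.5624,.0359]); ZK=.078
def kp(a,r=.106): return [D[0]+r*np.cos(a),D[1]+r*np.sin(a),ZK]
def crank(a0,a1,step=np.radians(12),speed=.15,uf=15,free=0):
    """move the gripped knob along its arc; stops on contact (after angle 'free'); returns reached angle"""
    n=int(np.ceil(abs(a1-a0)/step)); hit=False; fm=0
    for i,a in enumerate(np.linspace(a0,a1,n+1)[1:]):
        hit=bot.move_linear(kp(a),speed,until_force=uf); f=np.linalg.norm(bot.read_ft_force()); fm=max(fm,f)
        if hit: break
    p=np.array(bot.read_position())[:2]-D; w=np.arctan2(p[1],p[0])
    print("crank end",np.degrees(w),"r",np.hypot(*p),"hit",hit,"after",i+1,"/",n,"fmax",fm,"f",np.round(bot.read_ft_force(),1),"t",bot.read_clock()); return w
E
python3 - <<'E'
from h import *
th=np.pi/2; a0=np.arctan2(.139-D[1],.586-D[0]); print(np.degrees(a0))
bot.set_gripper(.65)
P=kp(a0); bot.move_pose([P[0],P[1],.16],q(down(th))); bot.move_linear(P,.2)
print(bot.read_clock(),bot.read_ft_force())
bot.set_gripper(0,30); print("w",bot.read_gripper_width(),bot.read_ft_force(),bot.read_clock())
w=crank(a0,a0-np.radians(125))
bot.set_gripper(.65); p=np.array(bot.read_position()); bot.move_linear([p[0],p[1],.16],.3); print(bot.read_ft_force(),bot.read_clock())
zt=down(np.pi/2)[:,2][:2]; v=D-zt*(.072-.295*(.25+.144-.06))
bot.move_pose([*v,.25],q(down(np.pi/2))); snap("wrist","zero"); print(bot.read_clock())
E
```

```text
77.10689217195288
6.1333 [ 0.24032355 -0.29784135  1.31474382]
w 0.238852905096451 [ 0.08596234 -1.59049167  6.11244123] 6.5333
crank end 18.19846581276545 r 0.10928611128709854 hit True after 6 / 11 fmax 9.775626818943415 f [0.2 9.3 3. ] t 8.2
[ 0.33158031  0.37136198 -0.11203561] 9.05
9.7917
```

View pics/zero.png

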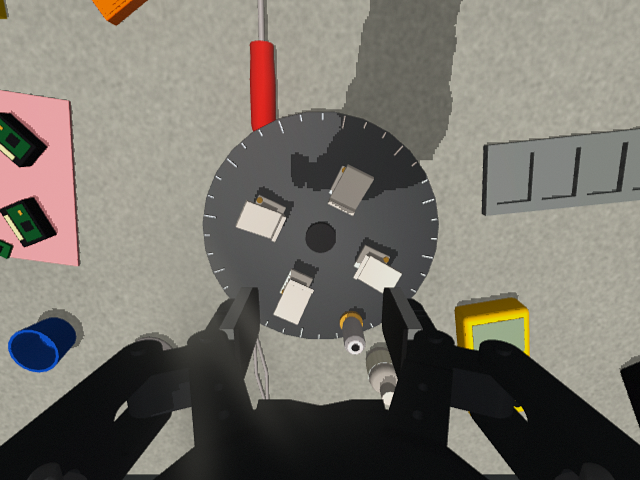

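Run:
```python
from h import *
np.set_printoptions(precision=4,suppress=True)
C=cam("wrist"); im=cv2.imread("pics/zero.png")[:,:,::-1]
B=cv2.GaussianBlur(im,(0,0),1).max(2).astype(np.float32); pts=[]
for a in np.linspace(0,2*np.pi,180):
    rr=np.arange(.110,.140,.0005); P=np.c_[D[0]+rr*np.cos(a),D[1]+rr*np.sin(a),0*rr+.045]; uv=proj(C,P).astype(np.float32)
    if uv[:,1].max()>295: continue
    gr=np.diff(cv2.remap(B,uv[:,0],uv[:,1],1)[:,0]); k=gr.argmax()
    if gr[k]>4: pts.append(P[k,:2])
pts=np.array(pts); r=least_squares(lambda v:np.hypot(*(pts-v[:2]).T)-v[2],[*D,.125],loss="soft_l1",f_scale=.001); print(len(pts),r.x,np.median(abs(r.fun)))
```

```text
118 [0.5623 0.0362 0.1242] 0.00038459061598000027
```

```bash
cat >> h.py <<'E'
S20,C20=np.sin(np.radians(20)),np.cos(np.radians(20))
def cradle(a):
    """face-centre origin and axes (x downslope inward, y across, z normal)"""
    u=np.array([np.cos(a),np.sin(a),0]); k=np.array([0,0,1.])
    z=S20*-u+C20*k; x=-C20*u-S20*k; return np.array([D[0],D[1],.087])+.062*u, np.column_stack([x,np.cross(z,x),z])
E
python3 - <<'E'
from h import *
C=cam("wrist"); im=cv2.imread("pics/zero.png"); g=cv2.cvtColor(im,cv2.COLOR_BGR2GRAY)
print("knob",[ (np.round(p,4),np.degrees(np.arctan2(p[1]-D[1],p[0]-D[0])),np.hypot(p[0]-D[0],p[1]-D[1])) for p in [toplane(C,[[355,348]],.097)[0],toplane(C,[[351,320]],.048)[0]]])
def polys(a0):
    o=[]
    for k in range(4):
        c,A=cradle(a0+np.radians(45+90*k)); o.append(proj(C,c+np.array([[-.017,-.013,0],[.017,-.013,0],[.017,.013,0],[-.017,.013,0]])@A.T))
    return o
gx=cv2.Sobel(cv2.GaussianBlur(g,(0,0),1.0).astype(np.float32),5,1,0);gy=cv2.Sobel(cv2.GaussianBlur(g,(0,0),1.0).astype(np.float32),5,0,1);G=np.hypot(gx,gy)
def score(a):
    s=0
    for P in polys(a):
        for i in (0,2,3):
            L=np.linspace(P[i],P[(i+1)%4],30).astype(np.float32); s+=cv2.remap(G,L[:,0],L[:,1],1).mean()
    return s
aa=np.radians(np.arange(8,28,.25)); sc=[score(a) for a in aa]; i=int(np.argmax(sc)); print("best knob angle by cradle edges",np.degrees(aa[i]),sc[i],np.median(sc))
big=cv2.resize(im[90:360,190:460],None,fx=2.2,fy=2.2)
for P in polys(aa[i]): cv2.polylines(big,[np.round((P-[190,90]+.25)*2.2).astype(int)],True,(0,0,255),1)
cv2.imwrite("pics/ov.png",big)
E
```

```text
knob [(array([0.664 , 0.0712, 0.097 ]), np.float64(19.17493619375496), np.float64(0.10757156850178232)), (array([0.6605, 0.0714, 0.048 ]), np.float64(19.86093166868972), np.float64(0.1043471461590882))]
best knob angle by cradle edges 19.25 2670.915 832.089
```

View pics/ov.png

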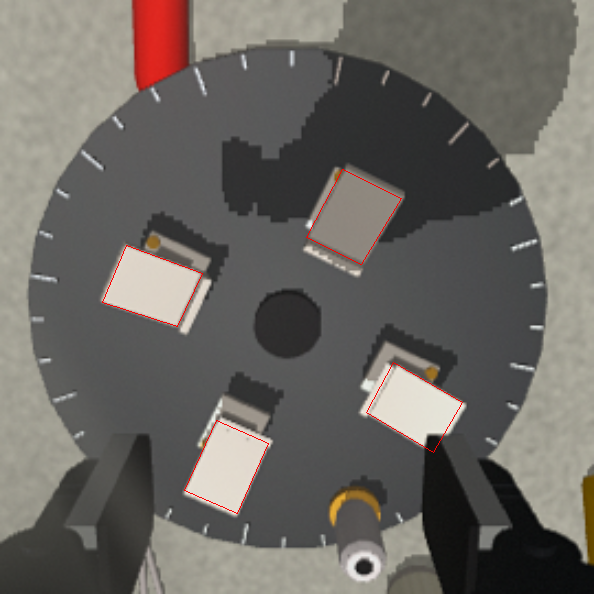

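```bash
cat >> h.py <<'E'
AK=np.radians(19.25); CR=[AK+np.radians(45+90*k) for k in range(4)]  # 64,154,244,334 deg
def best(p,x,d):
    """tool frame with jaw dir +-x; the one with joint 6 nearest the middle"""
    o=[]
    for s in(1,-1):
        M=frame(s*np.array(x),d); j=bot.solve_ik(list(p),q(M))
        if j is not None: o.append((abs(j[5]),s,M))
    return min(o,key=lambda t:t[:2])[2]
def pick(x,y,yaw,z=.006,force=50):
    M=best([x,y,.1],[np.cos(yaw),np.sin(yaw),0],[0,0,-1])
    bot.set_gripper(.85); bot.move_pose([x,y,.09],q(M)); hit=bot.move_linear([x,y,z],.15,until_force=12)
    bot.set_gripper(0,force); w=bot.read_gripper_width(); bot.move_linear([x,y,.13],.25); print("pick hit",hit,"w",round(w,3),round(bot.read_gripper_width(),3),"t",bot.read_clock())
def place(a,c=.007):
    o,A=cradle(a); n,dn=A[:,2],A[:,0]; d=-n; T=o+n*.009+d*c
    M=best(T+n*.05,A[:,1],d); P=T-dn*.003
    bot.move_pose(list(P+n*.06),q(M)); bot.move_linear(list(P+n*.003),.12); f0=np.array(bot.read_ft_force())
    h1=bot.move_linear(list(P-n*.003),.02,until_force=4); p=np.array(bot.read_position()); z1=(p-T)@n
    h2=bot.move_linear(list(p+dn*.008),.02,until_force=4); p=np.array(bot.read_position()); x2=(p-T)@dn
    print("place: normal hit",h1,round(z1*1e3,2),"lip hit",h2,round(x2*1e3,2),"f",np.round(np.array(bot.read_ft_force())-f0,1),"w",round(bot.read_gripper_width(),3))
    bot.set_gripper(.75); bot.move_linear(list(p+n*.06),.25); print("t",bot.read_clock())
E
python3 - <<'E'
from h import *
pick(.5544,-.2970,.3525)
place(CR[3])
zt=down(np.pi/2)[:,2][:2]; v=D-zt*(.072-.295*(.22+.144-.06)); 
bot.move_pose([*v,.22],q(down(np.pi/2))); C,im=snap("wrist","p1"); print(bot.read_clock())
E
```

```text
pick hit False w 0.544 0.545 t 13.2
place: normal hit True 1.6 lip hit True -2.47 f [-2.3 -0.2  5.5] w 0.547
t 16.175
16.8583
```

View pics/p1.png

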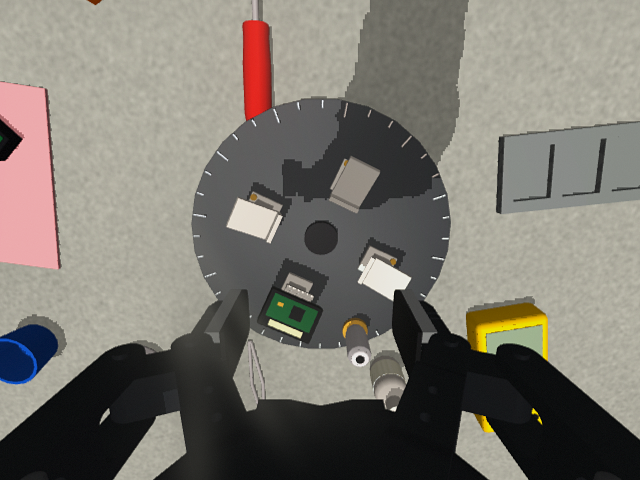

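```bash
cat >> h.py <<'E'
def nudge(a,h=.007):
    """push the module down the slope onto the lip with shut fingers"""
    o,A=cradle(a); n,dn=A[:,2],A[:,0]; T=o+n*h; M=best(T+n*.05,A[:,1],-n)
    bot.set_gripper(0,30); s=T-dn*.040
    bot.move_pose(list(s+n*.06),q(M)); hc=bot.move_linear(list(s),.15,until_force=10)
    h1=bot.move_linear(list(T-dn*.022),.02,until_force=4); p=np.array(bot.read_position())
    print("nudge: desc hit",hc,"push hit",h1,"x",round((p-T)@dn*1e3,2),"y",round((p-T)@A[:,1]*1e3,2),"f",np.round(np.array(bot.read_ft_force()),1))
    bot.move_linear(list(p-dn*.006),.1); bot.move_linear(list(s+n*.07),.25); print("t",bot.read_clock())
E
python3 - <<'E'
from h import *
nudge(CR[3])
pick(.4646,-.2904,.7032); place(CR[2]); nudge(CR[2])
pick(.5379,-.3914,1.2557); place(CR[0]); nudge(CR[0])
zt=down(np.pi/2)[:,2][:2]; v=D-zt*(.072-.295*(.22+.144-.06)); 
bot.move_pose([*v,.22],q(down(np.pi/2))); C,im=snap("wrist","p2"); print(bot.read_clock())
E
```

```text
nudge: desc hit False push hit True x -27.27 y -0.09 f [ 2.  -0.8  0.7]
t 19.9917
pick hit False w 0.545 0.546 t 23.6917
place: normal hit True 1.35 lip hit True 0.14 f [-0.4  1.   4.5] w 0.547
t 26.7417
nudge: desc hit False push hit True x -27.07 y 0.25 f [ 0.4 -2.3  0.7]
t 29.55
pick hit False w 0.547 0.544 t 33.3417
place: normal hit True 1.93 lip hit True -1.42 f [1.  1.  3.7] w 0.546
t 36.8417
nudge: desc hit False push hit True x -27.04 y 0.38 f [0.8 1.5 0.9]
t 39.65
40.7667
```

View pics/p2.png

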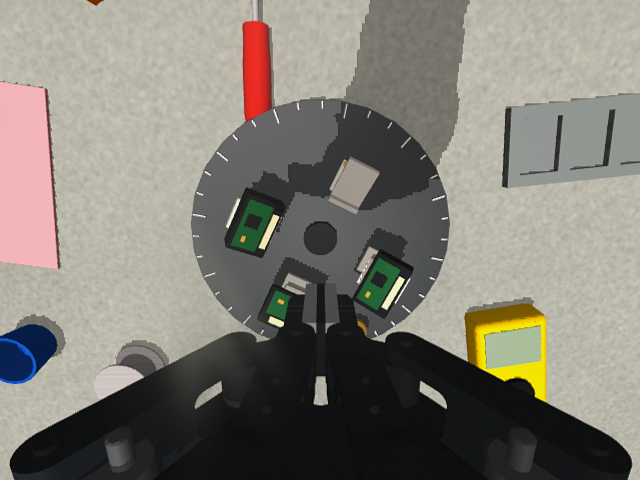

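```bash
cat >> h.py <<'E'
def view(th,z,name,c=D,zp=.1):
    zt=down(th)[:,2][:2]; v=np.array(c)-zt*(.072-.295*(z+.144-zp)); bot.move_pose([*v,z],q(down(th))); return snap("wrist",name)
def boxlines(im,C,o,A,dims=(.032,.048,.018),col=(0,0,255),sc=1,off=(0,0)):
    G=np.array([[i,j,1] for i,j in((-1,-1),(1,-1),(1,1),(-1,1))])*np.array(dims)/2
    for s in(1,-1):
        P=proj(C,o+(G*[1,1,s])@A.T); cv2.polylines(im,[np.round((P-off+.5)*sc).astype(int)],True,col,1)
E
python3 - <<'E'
from h import *
bot.set_gripper(.9)
C,im=view(-1.1,.2,"p3"); im=np.ascontiguousarray(im[:,:,::-1])
c=np.round(proj(C,[[*D,.09]])[0]).astype(int); off=np.array([c[0]-140,max(c[1]-130,0)]); print(c)
big=cv2.resize(im[off[1]:off[1]+260,off[0]:off[0]+280],None,fx=2.3,fy=2.3)
for k in(0,2,3):
    o,A=cradle(CR[k]); boxlines(big,C,o+A[:,2]*.009,A,sc=2.3,off=off)
cv2.imwrite("pics/p3o.png",big); print(bot.read_clock())
E
```

```text
[321 236]
43.8083
```

View pics/p3o.png

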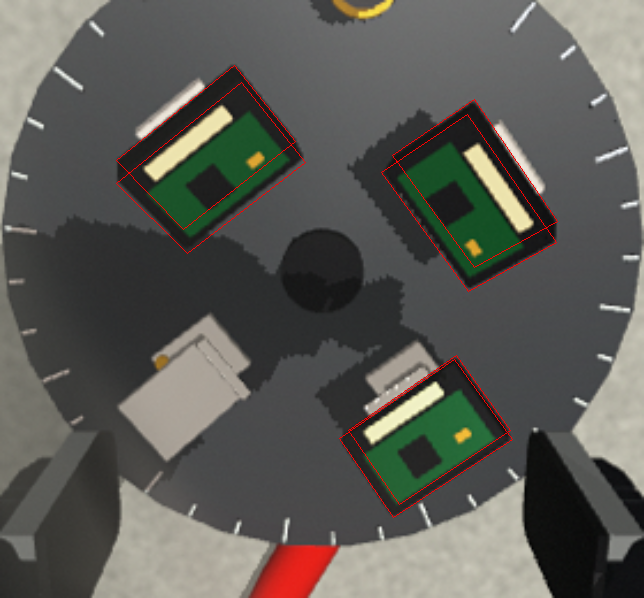

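Run:
```python
from h import *
P=kp(AK); M=best([P[0],P[1],.12],[np.cos(AK),np.sin(AK),0],[0,0,-1])
bot.set_gripper(.5); bot.move_pose([P[0],P[1],.16],q(M)); bot.move_linear(P,.15)
bot.set_gripper(0,40); print("w",bot.read_gripper_width(),bot.read_ft_force(),bot.read_clock(),bot.read_joint_positions()[5])
w=crank(AK,AK-np.radians(6),np.radians(6),.05,uf=10)
w=crank(AK-np.radians(1),AK+6.30+np.radians(7),np.radians(10),.1,uf=14)
```

```text
w 0.2379114365075929 [-2.54054247 -1.33270202  6.13047587] 46.5 1.230707290944688
crank end 18.753123089425927 r 0.10626876135665514 hit True after 1 / 1 fmax 6.43459712153095 f [-1.8  1.7  5.9] t 46.7083
crank end 19.844167924110206 r 0.10628328674877174 hit True after 37 / 37 fmax 14.933809134769467 f [ 2.6 -7.3 -0.3] t 58.9083
```

Run:
```python
from h import *
bot.set_gripper(.5); p=bot.read_position(); bot.move_linear([p[0],p[1],.17],.25); bot.set_gripper(.9)
AE=AK+.0168
C,im=view(-1.1,.2,"e1"); im=np.ascontiguousarray(im[:,:,::-1])
c=np.round(proj(C,[[*D,.09]])[0]).astype(int); off=np.array([c[0]-140,max(c[1]-130,0)])
big=cv2.resize(im[off[1]:off[1]+260,off[0]:off[0]+280],None,fx=1.5,fy=1.5)
for k in(0,2,3):
    o,A=cradle(CR[k]+.0168); boxlines(big,C,o+A[:,2]*.009,A,sc=1.5,off=off)
C2=cam("scene"); s=bot.camera("scene"); b=bot.search_frame("scene","tray")[0]["bbox"]; tc=toplane(C2,[[b[0]+b[2]/2,b[1]+b[3]/2]],.008)[0]; print("tray",tc)
zt=down(np.pi/2-.0)[:,2]; C3,t=view(.5+np.pi/2,.22,"tray1",c=tc[:2],zp=0); print(bot.read_clock(),bot.read_joint_positions())
t=cv2.resize(t[:,:,::-1],(380,285)); W=np.zeros((390,800,3),np.uint8); W[:390,:420]=big; W[:285,420:]=t; cv2.imwrite("pics/e1o.png",W)
```

```text
tray [0.46263173 0.32691483 0.008     ]
63.8583 [ 4.83367325e-01  2.99905198e-01 -2.59904789e-01  1.01102206e+00
 -5.26576554e-05 -1.59662947e-02]
```

View pics/e1o.png

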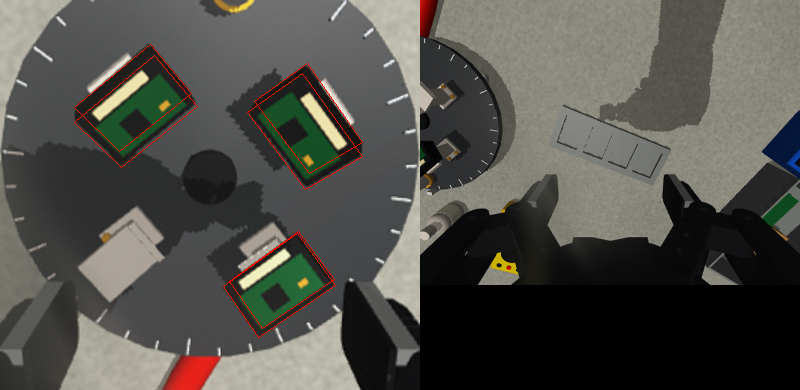

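```bash
cat >> h.py <<'E'
def tray_fit(C,im,c0):
    f=cv2.GaussianBlur(im,(0,0),1.5).astype(float); m=((f[...,0]-f[...,2])<6).astype(np.uint8)
    u,v=np.round(proj(C,[[*c0,.011]])[0]).astype(int)
    roi=np.zeros_like(m); cv2.circle(roi,(int(u),int(v)),125,1,-1); m=cv2.morphologyEx(m&roi,2,np.ones((5,5)))
    n,l,st,_=cv2.connectedComponentsWithStats(m); i=1+st[1:,4].argmax(); k=max(cv2.findContours((l==i).astype(np.uint8),0,2)[0],key=cv2.contourArea)
    b=np.zeros_like(m); cv2.fillPoly(b,[k],1)
    r=cv2.minAreaRect((toplane(C,k[:,0],.008)[:,:2]*1e3).astype(np.float32)); a=np.radians(r[2])+(np.pi/2 if r[1][0]>r[1][1] else 0)
    p,iou=fitbox(C,b.astype(float),[r[0][0]/1e3,r[0][1]/1e3,a],[.078,.212,.011],.0055); return p,iou,b,r
E
python3 - <<'E'
from h import *
C=cam("wrist"); im=cv2.imread("pics/tray1.png")[:,:,::-1]
p,iou,b,r=tray_fit(C,im,[.4626,.3269]); print(p,np.degrees(p[2]),iou,r)
o=np.ascontiguousarray(im[:,:,::-1]); c=proj(C,[[*p[:2],.01]])[0].astype(int); off=np.array([c[0]-130,c[1]-90])
big=cv2.resize(o[off[1]:off[1]+180,off[0]:off[0]+260],None,fx=3,fy=3)
cc,ss=np.cos(p[2]),np.sin(p[2]); A=np.array([[cc,-ss,0],[ss,cc,0],[0,0,1]])
boxlines(big,C,np.array([*p[:2],.0055]),A,(.078,.212,.011),(0,0,255),3,off)
for i in range(4): boxlines(big,C,np.array([*p[:2],.0])+A@[0,(i-1.5)*.05,.0075],A,(.054,.038,.007),(0,200,0),3,off)
cv2.imwrite("pics/tr.png",big)
E
```

```text
[0.46935655 0.33058132 0.10755247] 6.162302550501301 0.9641803988618071 ((468.86236572265625, 330.6003112792969), (80.9114761352539, 213.23471069335938), 6.126436233520508)
```

View pics/tr.png

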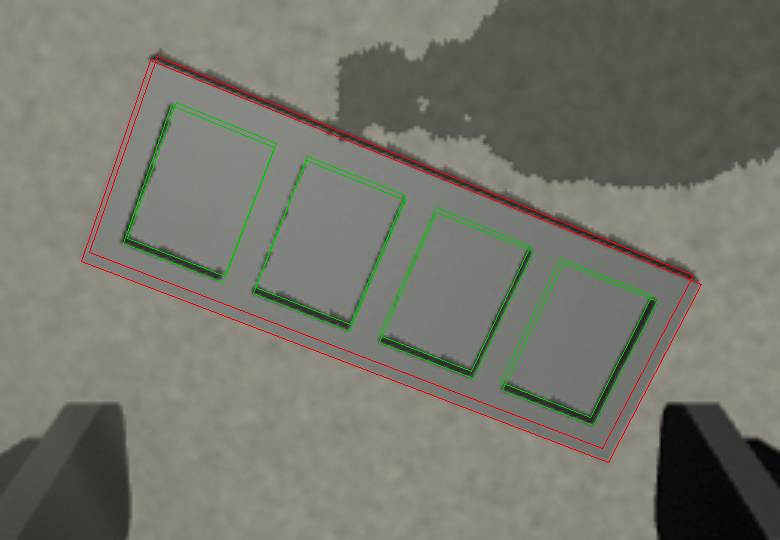

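```bash
cat >> h.py <<'E'
TR=np.array([.46936,.33058,.10755])
def traybox():
    bot.camera("scene"); d=bot.search_frame("scene","tray"); return np.round(d[0]["bbox"],1) if d else None
def unload(a,c=.003,force=50):
    o,A=cradle(a); n=A[:,2]; T=o+n*(.009-c); M=best(T+n*.05,A[:,1],-n)
    bot.set_gripper(.85); bot.move_pose(list(T+n*.06),q(M)); h=bot.move_linear(list(T),.12,until_force=10)
    bot.set_gripper(0,force); w=bot.read_gripper_width(); bot.move_linear(list(T+n*.07),.2); print("unload hit",h,"w",round(w,3),round(bot.read_gripper_width(),3))
def pocket(i,tr): 
    c,s=np.cos(tr[2]),np.sin(tr[2]); y=(i-1.5)*.05; return np.array([tr[0]-s*y,tr[1]+c*y])
def pack(i,tr,c=.003):
    P=pocket(i,tr); M=best([*P,.1],[np.cos(tr[2]),np.sin(tr[2]),0],[0,0,-1])
    bot.move_pose([*P,.08],q(M)); print("w",round(bot.read_gripper_width(),3),"tray",traybox()); 
    bot.move_linear([*P,.020],.12); h=bot.move_linear([*P,.013-c-.001],.03,until_force=5); z=bot.read_position()[2]
    print("pack hit",h,"z",round(z*1e3,2),"w",round(bot.read_gripper_width(),3)); bot.set_gripper(.75); bot.move_linear([*P,.1],.2); print("t",bot.read_clock())
E
python3 - <<'E'
from h import *
print(traybox())
unload(CR[0]+.0168); pack(0,TR)
C,im=view(.5+np.pi/2,.22,"tray2",c=TR[:2],zp=0); print(traybox(),bot.read_clock())
o=np.ascontiguousarray(im[:,:,::-1]); p=TR; c=proj(C,[[*p[:2],.01]])[0].astype(int); off=np.array([c[0]-130,c[1]-90])
big=cv2.resize(o[off[1]:off[1]+180,off[0]:off[0]+260],None,fx=3,fy=3)
cc,ss=np.cos(p[2]),np.sin(p[2]); A=np.array([[cc,-ss,0],[ss,cc,0],[0,0,1]])
boxlines(big,C,np.array([*p[:2],.0055]),A,(.078,.212,.011),(0,0,255),3,off)
boxlines(big,C,np.array([*pocket(0,p),.013]),A,(.048,.032,.018),(0,255,255),3,off)
cv2.imwrite("pics/tr2.png",big)
E
```

```text
[332.6 165.2  59.4  41.8]
unload hit False w 0.545 0.545
w 0.544 tray [334.2 165.9  59.6  41.7]
pack hit True z 11.3 w 0.541
t 69.8083
[331.2 162.5  62.1  45.6] 71.15
```

View pics/tr2.png

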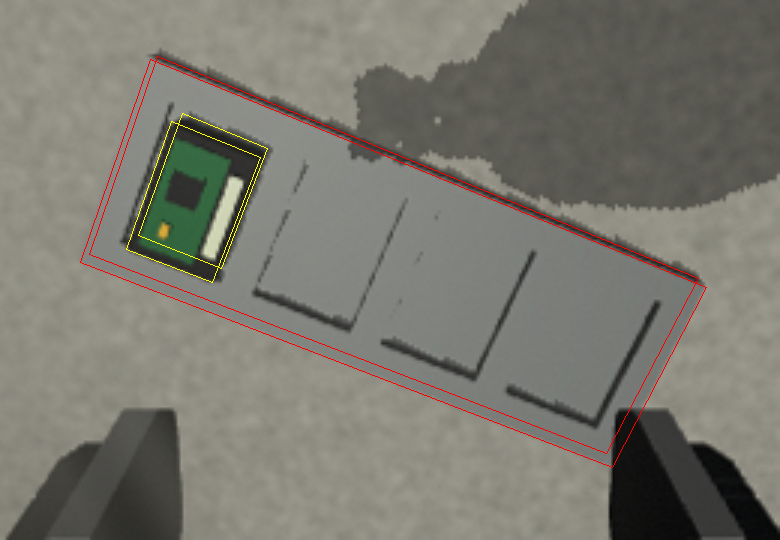

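Run:
```python
from h import *
unload(CR[3]+.0168); pack(1,TR)
unload(CR[2]+.0168); pack(2,TR)
C,im=view(.5+np.pi/2,.22,"tray3",c=TR[:2],zp=0); print(traybox(),bot.read_clock())
o=np.ascontiguousarray(im[:,:,::-1]); p=TR; c=proj(C,[[*p[:2],.01]])[0].astype(int); off=np.array([c[0]-130,c[1]-90])
big=cv2.resize(o[off[1]:off[1]+180,off[0]:off[0]+260],None,fx=3,fy=3)
cc,ss=np.cos(p[2]),np.sin(p[2]); A=np.array([[cc,-ss,0],[ss,cc,0],[0,0,1]])
boxlines(big,C,np.array([*p[:2],.0055]),A,(.078,.212,.011),(0,0,255),3,off)
for i in range(3): boxlines(big,C,np.array([*pocket(i,p),.013]),A,(.048,.032,.018),(0,255,255),3,off)
cv2.imwrite("pics/tr3.png",big)
```

```text
unload hit False w 0.548 0.543
w 0.542 tray [332.2 166.1  62.7  42.6]
pack hit True z 11.43 w 0.549
t 77.6417
unload hit False w 0.544 0.542
w 0.546 tray [333.4 164.   59.8  45.3]
pack hit True z 11.43 w 0.544
t 83.975
[330.7 161.8  64.2  46.5] 85.1833
```

View pics/tr3.png

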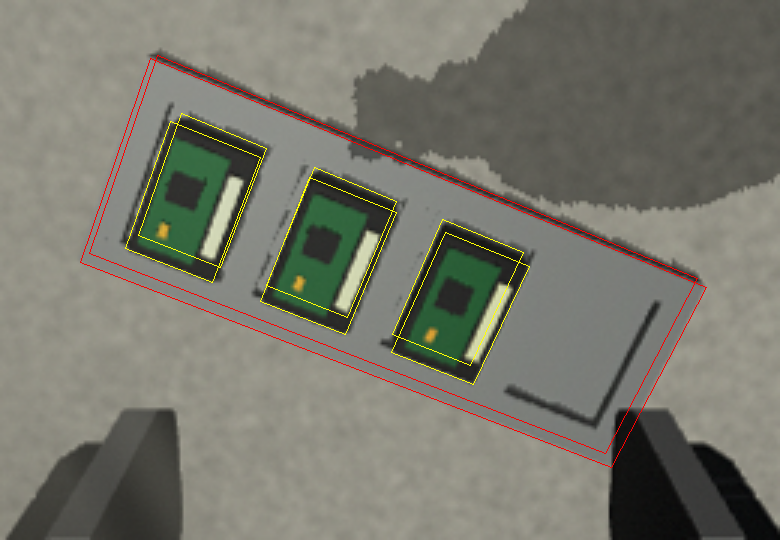

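Run:
```python
from h import *
snap("scene","end")
print(bot.read_clock(),bot.read_ft_force())
```

```text
85.2333 [ 0.28813476 -0.09200634  0.03187577]
```

View pics/end.png

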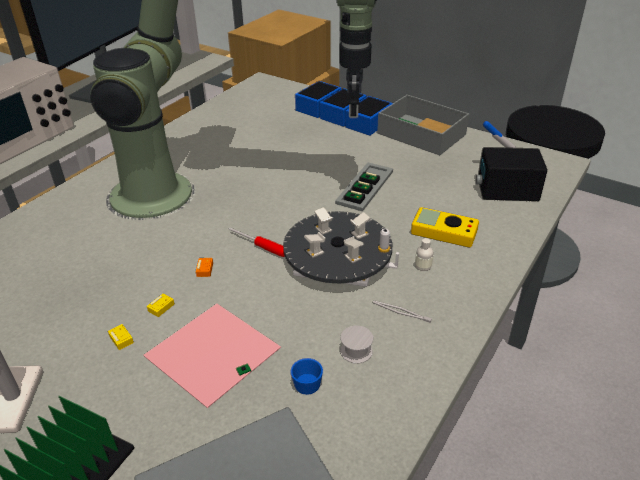

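The final scene shows three modules in the tray at about (365,185) and the table at its end stop. The screwdriver, tweezers, flux bottle, reel, meter, chip board, cup and look-alikes are all where they started.

```bash
python3 -c "
from cell import bot
bot.close_job(); print('closed')"
```

```text
the job is handed in; nothing more can be done
closed
```

The job is done and handed in, with the robot's clock at about 85 s; no verdict was reported.

**What I did:**
- Three modules were present. I wound the table clockwise to its zero stop by the knob.
- I set each module in its own tilted cradle and nudged it down against the lip.
- I pressed the table against the zero stop again, then turned it one full turn anticlockwise until it hit the other stop.
- I packed the modules into pockets 0, 1 and 2 of the tray, after measuring where it lay. It had been knocked aside during the cradle loading.

**Last checks:**
- **Cradles:** outlines of correctly seated modules matched the pictures before and after the full turn.
- **Tray:** all three modules line up with their packed outlines within about a millimetre by eye. The tray had not moved during packing.
- **Other items:** everything else on the bench looks unmoved in the final picture.

**Disagreements:**
- The modules touched down about 1.3 to 1.9 mm higher than calculated, both in the cradles and in the tray. I put this down to a constant height offset in the grip. The modules still look flat.
- While placing in the cradles, the lip contact signal triggered early on two of the three modules. The follow-up nudge then stopped where a module against the lip should be, within about 0.3 mm, in all three cradles.

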